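Lean the sleeve card on its rest and hold the spring clip open around its top edge

TASK

Take the thick sleeve card out of its slotted rack and lean it back on the display stand, its foot on the base between the low lip and the upright rest and its face against the rest so that it slopes clearly, and let go of it. Then squeeze the spring clip open, take it off the steel plate it is parked on, and finish while holding it squeezed wide open around the middle part of the card's top edge, one jaw tip on each side and the tips well below the edge, without biting, pushing or resting on the card, ready for a note to be slipped in. Leave the other things on the console where they are.

Things in the scene. Friction and masses are not known exactly. Their poses are not given: they have to be found in the camera images.
- card_mid (a point): centre of the sleeve card, a rigid brown cardboard panel with pale faces, 140 (x, width) x 8 (y, thickness) x 160 mm (z, height), about 0.14 kg. It starts upright in the rack, resting on the slot floor, top edge about 175 mm above the console. Axes: x along its width, y square to its face, z from foot to top edge (top edge at z = +80 mm from here). Both faces are alike
- card_foot (a point): middle of the card's bottom edge, 80 mm below card_mid along the card's z, same axes
- card: the same card; its origin and axes are those of card_foot
- rack: fixed dark wooden card rack; origin at the centre of its underside. Base 160 (x) x 90 (y) x 15 mm, two cheeks 120 mm long along x and 10 mm thick rise to 65 mm and leave a slot 12 mm wide in y, centred, floor 15 mm up
- stand: fixed dark wooden display stand; origin at the centre of its underside. Base 160 (x) x 110 (y) x 12 mm; on it a lip 12 mm high along x, from y = -34 to -26 mm; the upright rest (rest) stands at its +y side. The card's foot goes on the base between lip and rest and the card leans with its top towards the stand's +y
- rest: the stand's upright board, 120 mm (x) x 10 mm (y), fixed: origin at the centre of its underside, which is at y = +25 mm, z = 12 mm of the stand; front face at y = +20 mm of the stand, upper front edge 107 mm above the console; two small props 24 mm deep behind it. A card leaning at 0.2 to 0.3 rad from vertical touches that upper edge
- block: fixed clip post: wooden block 70 x 70 x 30 mm, origin at the centre of its underside, with a thin upright steel plate 44 (x) x 4 (y) mm reaching 100 mm above the console; the clip starts closed on the plate's upper edge, tails up
- clip: the steel spring clip, about 0.05 kg, like a large clothes-peg 80 mm tall; origin on its pivot, a coil 14 mm across, about 108 mm above the console at the start. z points from jaws to tails, x along the pivot and the clip's 26 mm width, y is the line along which the tails are squeezed. Between the jaws only the coil block (bottom at z = -8 mm) is in the way above the pads
- clip_grip (a point): point midway between the clip's two tails, 28 mm above the pivot along the clip's z, same axes as the clip: the place to squeeze. The tails are flat plates 40 mm long, spreading to 51 mm over their outer faces at their tops (z = 38 to 42 mm over the pivot) when shut; squeezed right in they stand parallel, 28 mm over their outer faces
- jaw_a (a joint): angle of the jaw on the clip's +y side, rad: about 0 as parked, about 0.30 squeezed right open (hard stop). Both jaws move together. At clip_grip it takes about 6 N on each tail to start opening, 11 N to reach the stop; 25 N holds it firmly there. The jaws reach 40 mm below the pivot with inward pads on the lowest 6 mm; right open the gap between the pads is about 26 mm, 50 mm over the outside
- jaw_b (a joint): the same for the jaw on the clip's -y side
- jaw_a_tip (a point): inner lowest edge of the +y jaw's pad, middle of its width; 40 mm below the pivot, turns with the jaw
- jaw_b_tip (a point): the same on the -y jaw
- jar: glass jar with a steel flip-top lid, 70 mm across, 82 mm tall; loose bystander, to be left alone; origin at the centre of its underside
- adapter: white plastic record adapter, a disc 38 mm across, 10 mm tall; loose bystander, to be left alone; origin at the centre of its underside
- coaster: white ceramic coaster, 96 mm across, 8 mm thick; loose bystander, to be left alone; origin at the centre of its underside
- gauge: steel stylus gauge, a small bar balance 90 x 22 x 22 mm; loose bystander, to be left alone; origin at the centre of its underside
- brush: wooden record brush, 100 x 32 x 32 mm; loose bystander, to be left alone; origin at the centre of its underside
- puck: aluminium record weight, 76 mm across, 50 mm tall; loose bystander, to be left alone; origin at the centre of its underside
Things that resemble listed ones, but are neither listed nor needed, are in the scene too. There is more than one size of the card; the job needs the smaller. There is more than one size of the clip; the one meant has the size given above.

How it is judged:
By the outcome, as a careful person would: the job done as asked, in the order asked, and still so for the second after the job is handed in, while the arm keeps its last pose, push and grip.
It also fails if it takes over 56 s, if anything falls off the work surface, if the arm or the gripper's body presses on something with over 40 N, if the wrist force passes 120 N, or if a joint passes its speed limit or range.

ROBOT

A 6-joint arm with a two-finger parallel gripper is mounted at the origin on the work surface. World frame = base frame: x ahead of the robot, y to its left, z up, the work surface at z = 0. Lengths are in m, angles in degrees, forces in N, time in s.
With the tool pointing down it reaches from about 0.4 to 0.825 m from the base axis. Payload 7 kg.
Tool frame: the origin (TCP) lies at the very end of the fingers, on their centre line; the grasp point (between the pads) lies 19 mm behind it; x points along the fingers, y is the direction in which the jaws open and shut, and the axes are right-handed (so a half turn about x gives the same grasp; the last joint's range is limited). The gripper opens to 88 mm and grips with 3 to 60 N. Pads are 19 mm wide; open, the fingers measure 130 mm over their backs; the gripper's body (78 mm by 193 mm) begins 47 mm behind the grasp point.
Start: joints at [-54.024, 20.546, 0.682, 0, -70.136, -16.507], TCP at [0.225, -0.636, 0.227] pointing down, gripper open.
Joint ranges: [-176.03, 176.03], [-82.01, 121.73], [-58.28, 71.71], [-173.87, 95.51], [-174.79, -0.11], [-173.66, 173.66]. Speed limits (degrees/s): [136.94, 136.94, 172.46, 180, 180, 180].

INTERFACE

Orientations are given as [roll, pitch, yaw] about the fixed x, y, z axes, in that order (R = Rz(yaw) Ry(pitch) Rx(roll)).
In Python, from plant import monitor, eyes, ticket gives the robot as it stands. The module is installed in compiled form; this text tells all that it offers.
- The arm moves only by the shell command python3 -m crank 'ROWS'. ROWS is JSON, a list of rows, each an object with "linear": the shift along the world's x, y, z in units of 60 mm (1.0 is 60 mm), a list of three; "rot": the turn, a rotation vector about the world's x, y, z in units of 5 degrees (1.0 is 5 degrees), a list of three; "hand": the opening, from 0 (shut) to 1 (fully open). In form: [{"linear": [tx, ty, tz], "rot": [ax, ay, az], "hand": hand}, ...]. A call has 1 to 20 rows; each row shifts and turns the pose as measured when the row begins; what a row does not reach is not made up. A row lasts 1/8 s, in which the tool goes at most 62.5 mm and 10.7 degrees, less where a joint would pass 70% of its speed; a pose out of reach is approached as far as the arm can. A call is refused whole if a number of a shift passes 1 or a number of a turn 1, either way. A call with a gripper value outside its range is refused whole. The fingers move at their own pace and stop on an object; the grip force is fixed at half the most. Time passes only in rows, so rows that do not move let the fingers close. It gives the time, the measured TCP pose, the force and the opening at its end, in the units of the state.
- monitor.get_obs(): the state, without advancing time (a new reading comes with each control period).
- eyes.snapshot(name): name is "side" or "top"; returns a dict with "image" (400x640x3 uint8, red, green, blue), "depth" (400x640 float32, m along the optical axis (not along the pixel's ray), 0 where there is no reading), "K" (3x3 intrinsics, pixels), "k1" (the pictures are not rectified: a ray, as slopes to the right and down, at radius r is drawn at 1 + k1 r^2 times it, then the intrinsics apply), "camera_from_world" (4x4, takes a point from world to camera coordinates). Camera axes: x right, y up, looking along -z (the intrinsics and any distortion apply to the point x, -y, -z); pixel columns grow to the right and rows downward; lengths in m; the calibration is good to about 2 mm. A picture is of the moment at which its call begins.
- ticket.close_job(): hands the job in, once; it reports no verdict.
The state is a dict: "clock": time; "joint_pos": joint angles; "qvel": joint speeds; "tau": joint torques, N m; "tool_pos": TCP position; "orientation": TCP orientation; "force": force on the tool from outside, world axes, zero at the start; "moment": the same for the moment, N m; "opening": finger opening in m.
Only numpy, scipy, OpenCV 4.12 (cv2) and the standard library are available. Lean on these libraries where they do the work, as an engineer would, in place of code of your own. Each camera call takes 0.05 s, during which the arm holds its last target.

## Working session

There is one attempt and no reset: what is moved stays moved. The work goes in short steps, Python scripts to look and compute and a shell command to move; the robot and the scene stay as the last step left them, time stands still between calls to the robot, and variables do not carry over. Pictures are saved under pics/ and viewed, and the job is handed in when it is done.

```bash
mkdir -p pics; cat > h.py <<'E'
import numpy as np, cv2
from plant import monitor, eyes, ticket
def snap(n,f=None):
    s=eyes.snapshot(n)
    if f: cv2.imwrite('pics/'+f,s['image'][:,:,::-1])
    return s
def pts(s):
    """world point for every pixel from depth"""
    K=s['K'];h,w=s['depth'].shape
    u,v=np.meshgrid(np.arange(w),np.arange(h))
    xy=np.stack([u,v],-1).reshape(-1,1,2).astype(float)
    d=cv2.undistortPoints(xy,K,np.array([s['k1'],0,0,0.])).reshape(h,w,2)
    z=s['depth']
    c=np.stack([d[...,0]*z,-d[...,1]*z,-z,np.ones_like(z)],-1)
    return (c@np.linalg.inv(s['camera_from_world']).T)[...,:3]
def proj(s,P):
    c=np.c_[np.atleast_2d(P),np.ones(len(np.atleast_2d(P)))]@s['camera_from_world'].T
    a=c[:,0]/-c[:,2];b=-c[:,1]/-c[:,2];f=1+s['k1']*(a*a+b*b)
    K=s['K'];return np.c_[K[0,0]*a*f+K[0,2],K[1,1]*b*f+K[1,2]]
def ray(s,u,v,z):
    K=s['K'];d=cv2.undistortPoints(np.array([[[u,v]]],float),K,np.array([s['k1'],0,0,0.])).ravel()
    M=np.linalg.inv(s['camera_from_world']);D=M[:3,:3]@np.array([d[0],-d[1],-1]);o=M[:3,3]
    return o+D*(z-o[2])/D[2]
E
python3 - <<'E'
from h import *
for n in('side','top'):
    s=snap(n,n+'0.png');print(n,s['K'].tolist(),s['k1'],np.linalg.inv(s['camera_from_world']).round(3).tolist())
print(monitor.get_obs())
E
```

```text
side [[418.2312012932428, 0.0, 316.0874284331079], [0.0, 418.2312012932428, 191.08629935266964], [0.0, 0.0, 1.0]] -0.027773318927958437 [[0.995, 0.053, -0.082, 0.423], [-0.097, 0.64, -0.762, -0.877], [0.013, 0.766, 0.642, 0.861], [0.0, 0.0, 0.0, 1.0]]
top [[393.0090150799775, 0.0, 314.13013452510637], [0.0, 393.0090150799775, 197.69997127768153], [0.0, 0.0, 1.0]] -0.08650190554886895 [[-0.011, 0.99, -0.144, 0.393], [-1.0, -0.009, 0.012, 0.012], [0.01, 0.144, 0.99, 1.174], [0.0, 0.0, 0.0, 1.0]]
{'clock': 0.1, 'joint_pos': array([-5.40240213e+01,  2.05880536e+01,  6.38219005e-01, -1.63332103e-02,
       -7.01373349e+01, -1.65090173e+01]), 'qvel': array([ 0.00794609, -0.17542692,  0.13431342,  0.06242387, -0.07051926,
       -0.00401015]), 'tau': array([-2.34384905e-03, -5.84161627e+01,  2.93747878e+01,  7.01560646e+00,
        1.01032850e-02, -6.46753597e-05]), 'tool_pos': array([ 0.22478832, -0.63599305,  0.22570654]), 'orientation': array([ 96.52008563,  89.91148812, 115.98148583]), 'force': array([ 0.10256319,  0.0493562 , -0.44935764]), 'moment': array([ 0.0198321 , -0.04479639, -0.00366607]), 'opening': 0.08740536818284958}
```

View pics/side0.png

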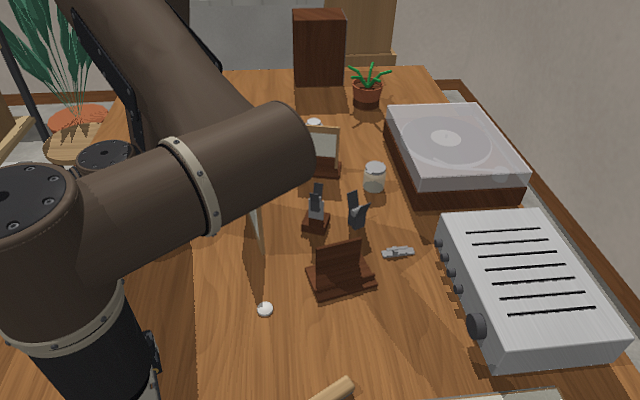

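View pics/top0.png

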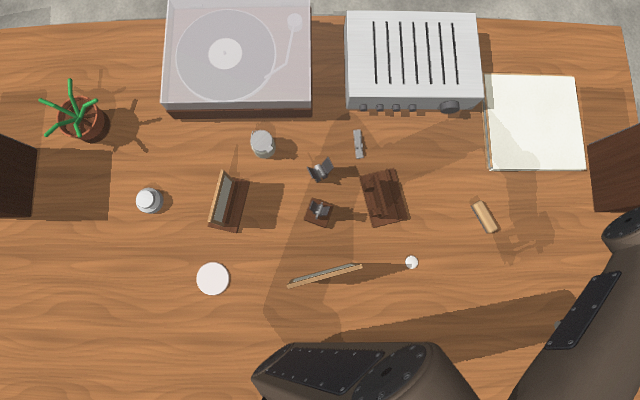

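```bash
python3 - <<'E'
from h import *
s=snap('top');im=s['image'][120:320,190:430,::-1]
cv2.imwrite('pics/topc.png',cv2.resize(im,None,fx=3,fy=3,interpolation=cv2.INTER_CUBIC)[:600])
P=pts(s);np.save('/tmp/Pt.npy',P)
t=snap('side');im=t['image'][110:310,240:420,::-1]
cv2.imwrite('pics/sidec.png',cv2.resize(im,None,fx=3,fy=3,interpolation=cv2.INTER_CUBIC))
for n,(u,v) in dict(cardR=(222,190),card2=(325,273),clipA=(320,165),clipB=(320,205),stand=(380,190),table=(440,200),puck=(148,197),jar=(262,140)).items(): print(n,P[v,u].round(3))
E
```

```text
cardR [0.566 0.246 0.142]
card2 [ 0.348 -0.024  0.191]
clipA [ 0.65  -0.019  0.063]
clipB [ 0.527 -0.016  0.115]
stand [ 0.568 -0.182  0.108]
table [ 0.553 -0.386 -0.001]
puck [0.563 0.485 0.05 ]
jar [0.721 0.148 0.082]
```

View pics/topc.png

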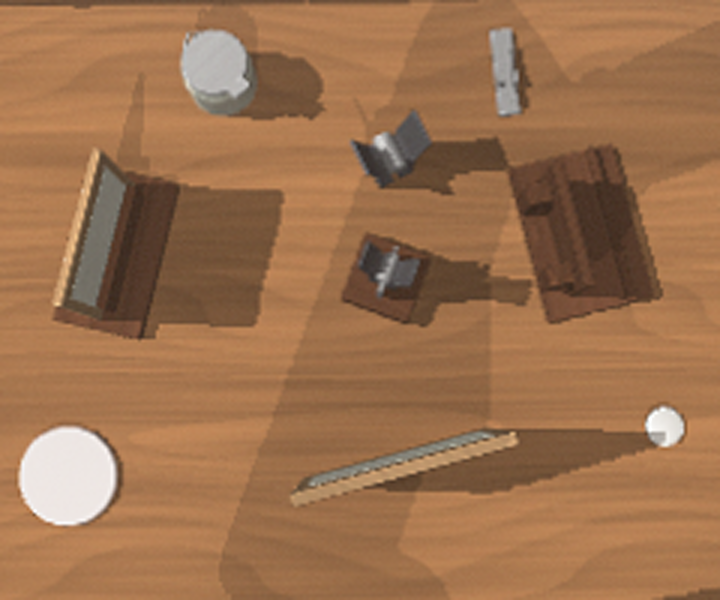

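View pics/sidec.png

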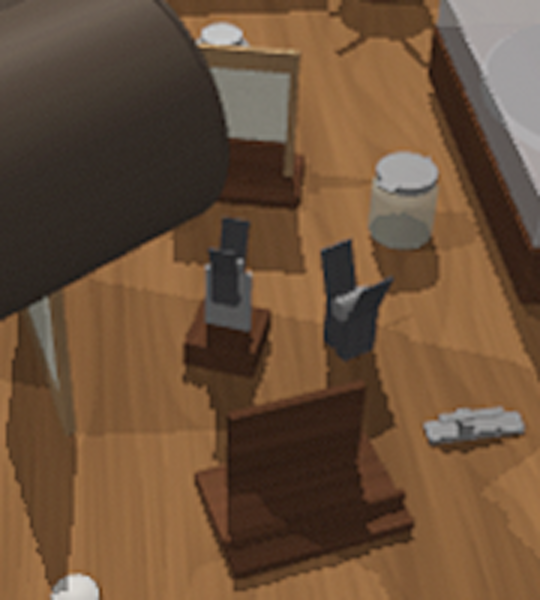

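```bash
python3 - <<'E'
from h import *
S={'top':snap('top'),'side':snap('side')}
for n,s in S.items():
    P=pts(s); Q=P.reshape(-1,3)
    def box(name,x0,x1,y0,y1,z0,z1):
        m=(P[...,0]>x0)&(P[...,0]<x1)&(P[...,1]>y0)&(P[...,1]<y1)&(P[...,2]>z0)&(P[...,2]<z1)&(s['depth']>0)
        q=P[m]
        if len(q)<5: print(n,name,len(q));return
        (c,wh,a)=cv2.minAreaRect((q[:,:2]*1000).astype(np.float32))
        print(n,name,len(q),'c',np.round(c,1),'wh',np.round(wh,1),'a',round(a,1),'z',q[:,2].min().round(4),q[:,2].max().round(4))
    box('cardtop',.45,.68,.15,.32,.168,.19)
    box('rackbase',.45,.68,.1,.34,.008,.02)
    box('rackcheek',.45,.68,.1,.34,.06,.07)
    box('card2top',.3,.42,-.15,.1,.183,.25)
    box('resttop',.45,.7,-.3,-.1,.098,.115)
    box('standbase',.45,.7,-.3,-.1,.006,.017)
    box('lip',.45,.7,-.3,-.1,.020,.028)
    box('stand all',.45,.7,-.3,-.08,.006,.115)
    box('block',.45,.59,-.08,.06,.025,.035)
    box('plate',.45,.59,-.08,.06,.096,.104)
    box('clip tops',.45,.59,-.08,.06,.135,.16)
    box('clip all',.45,.59,-.08,.06,.105,.16)
    box('decoy clip',.59,.72,-.08,.06,.01,.2)
E
```

```text
top cardtop 203 c [547.7 255.7] wh [  9.4 139.8] a 76.7 z 0.1681 0.1811
top rackbase 682 c [562.4 228.9] wh [228.1 182.5] a 2.3 z 0.008 0.02
top rackcheek 200 c [544.7 245.8] wh [ 14.7 139.7] a 75.7 z 0.0601 0.0698
top card2top 406 c [341.7 -21. ] wh [ 11.5 185.7] a 14.8 z 0.1838 0.2216
top resttop 182 c [ 556.5 -182.9] wh [119.5  11.2] a 12.8 z 0.0981 0.1132
top standbase 1258 c [ 575.5 -200.7] wh [188.9 249.1] a 88.8 z 0.006 0.017
top lip 171 c [ 593.7 -191.1] wh [227.9  86.6] a 13.1 z 0.02 0.028
top stand all 2009 c [ 575.8 -188.8] wh [215.5 247.9] a 89.5 z 0.006 0.1132
top block 336 c [517.4 -13.8] wh [69.6 69.6] a 68.6 z 0.0251 0.0349
top plate 9 c [514.1 -18.9] wh [14.4 39.4] a 68.3 z 0.0992 0.1035
top clip tops 41 c [516.7 -13.4] wh [49.5 25.1] a 69.6 z 0.1356 0.1478
top clip all 176 c [517.2 -13.7] wh [49.8 26.1] a 68.3 z 0.1073 0.1478
top decoy clip 334 c [634.9 -18.1] wh [35.4 69.6] a 27.1 z 0.0102 0.1083
side cardtop 102 c [564.9 250. ] wh [ 13.4 103.8] a 77.3 z 0.1681 0.1766
side rackbase 241 c [581.1 241.3] wh [84.8 89.3] a 78.5 z 0.0081 0.0198
side rackcheek 95 c [579.1 238.6] wh [20.5 69.8] a 77.1 z 0.0601 0.0699
side card2top 0
side resttop 240 c [ 556.9 -184.9] wh [119.5  13.2] a 13.9 z 0.0981 0.1106
side standbase 1496 c [ 574.3 -207.9] wh [274.9 111.4] a 11.7 z 0.0061 0.017
side lip 299 c [ 596.7 -203. ] wh [233.   64.6] a 16.9 z 0.02 0.0279
side stand all 2973 c [ 574.3 -207.9] wh [274.9 111.4] a 11.7 z 0.0061 0.1106
side block 317 c [516.9 -13.4] wh [72.  70.3] a 67.7 z 0.0252 0.0346
side plate 31 c [516.9 -18.7] wh [23.5 42.2] a 78.9 z 0.096 0.1038
side clip tops 52 c [517.4 -13.9] wh [50.6 25.3] a 71.1 z 0.1351 0.1433
side clip all 200 c [516.6 -13.7] wh [51. 27.] a 68.6 z 0.1053 0.1433
side decoy clip 511 c [635.9 -18. ] wh [39.1 70.5] a 25.3 z 0.0104 0.1054
```

```bash
cat >> h.py <<'E'
from scipy.spatial.transform import Rotation as Ro
def tool():
    o=monitor.get_obs();return o,Ro.from_euler('xyz',o['orientation'],degrees=True)
def plan(tp,az,lean=0,leanaz=None):
    """target TCP tp; tool y azimuth az (mod 180); lean: tool-up tilts towards +y by lean deg. prints steps"""
    o,R=tool();best=None
    for a in(az,az+180):
        y=np.array([np.cos(np.radians(a)),np.sin(np.radians(a)),0]);x=np.array([0,0,-1.])
        T=Ro.from_matrix(np.c_[x,y,np.cross(x,y)])
        if lean:
            yy=y if (leanaz is None or abs((a-leanaz+180)%360-180)<90) else -y
            T=Ro.from_rotvec(np.cross([0,0,1.],yy)*np.radians(lean))*T
        rv=(T*R.inv()).as_rotvec(degrees=True)
        if best is None or np.linalg.norm(rv)<np.linalg.norm(best): best=rv
    d=(np.array(tp)-o['tool_pos'])/0.06
    print('clock',round(o['clock'],2),'tcp',o['tool_pos'].round(4),'open',round(o['opening'],4),'F',o['force'].round(1),'need shift units',d.round(2),'rot units',(best/5).round(2))
E
python3 - <<'E'
from h import *
o,R=tool();print(R.as_matrix().round(3))
plan([.548,.255,.25],76.7)
E
```

```text
[[-0.    -0.333  0.943]
 [ 0.001  0.943  0.333]
 [-1.     0.001 -0.   ]]
clock 0.3 tcp [ 0.2249 -0.6363  0.2262] open 0.0875 F [-0.2  1.4 -0.4] need shift units [ 5.39 14.85  0.4 ] rot units [-0.01 -0.   -6.55]
```

```bash
python3 -m crank '[{"linear":[0.4,0.5,1],"rot":[0,0,-0.5],"hand":1},{"linear":[0.8,1,0.3],"rot":[0,0,-0.5],"hand":1},{"linear":[0.8,1,0],"rot":[0,0,-0.5],"hand":1},{"linear":[0.8,1,0],"rot":[0,0,-0.5],"hand":1},{"linear":[0.8,1,0],"rot":[0,0,-0.5],"hand":1},{"linear":[0.8,1,0],"rot":[0,0,-0.5],"hand":1},{"linear":[0.5,1,0],"rot":[0,0,-0.5],"hand":1},{"linear":[0.4,1,0],"rot":[0,0,-0.5],"hand":1},{"linear":[0.2,1,0],"rot":[0,0,-0.5],"hand":1},{"linear":[0,1,0],"rot":[0,0,-0.5],"hand":0.6},{"linear":[0,1,0],"rot":[0,0,-0.5],"hand":0.6},{"linear":[0,1,0],"rot":[0,0,-0.5],"hand":0.6}]'
python3 - <<'E'
from h import *
plan([.548,.255,.25],76.7)
E
```

```text
clock: 1.8
tool_pos: [0.5049, -0.003, 0.294]
orientation: [46.6, 89.8, 34.7]
force: [1.2, 0.5, -0.1]
opening: 0.0632
clock 1.8 tcp [ 0.5049 -0.003   0.294 ] open 0.0632 F [ 1.2  0.5 -0.1] need shift units [ 0.72  4.3  -0.73] rot units [-0.02  0.04 -0.28]
```

```bash
python3 -m crank '[{"linear":[0.2,1,0],"rot":[0,0,-0.3],"hand":0.6},{"linear":[0.2,1,0],"rot":[0,0,0],"hand":0.6},{"linear":[0.2,1,0],"rot":[0,0,0],"hand":0.6},{"linear":[0.1,1,0],"rot":[0,0,0],"hand":0.6},{"linear":[0,0.5,0],"rot":[0,0,0],"hand":0.6},{"linear":[0,0,0],"rot":[0,0,0],"hand":0.6}]'
python3 - <<'E'
from h import *
plan([.548,.255,.25],76.7)
s=snap('side','side1.png');snap('top','top1.png')
c=s['image'][100:300,250:420,::-1];cv2.imwrite('pics/side1c.png',cv2.resize(c,None,fx=3,fy=3))
P=pts(s)
def box(name,x0,x1,y0,y1,z0,z1):
        m=(P[...,0]>x0)&(P[...,0]<x1)&(P[...,1]>y0)&(P[...,1]<y1)&(P[...,2]>z0)&(P[...,2]<z1)&(s['depth']>0)
        q=P[m];(c,wh,a)=cv2.minAreaRect((q[:,:2]*1000).astype(np.float32))
        print(name,len(q),'c',np.round(c,1),'wh',np.round(wh,1),'a',round(a,1),'z',q[:,2].max().round(4))
box('cardtop',.45,.68,.15,.32,.165,.19)
box('cardface',.45,.68,.15,.32,.08,.165)
box('stand',.45,.68,-.29,-.13,.009,.115)
E
```

```text
clock: 2.55
tool_pos: [0.5453, 0.2786, 0.2944]
orientation: [43.7, 89.6, 30.6]
force: [-0.3, -1.1, 0.3]
opening: 0.0524
clock 2.55 tcp [0.5453 0.2786 0.2944] open 0.0524 F [-0.3 -1.1  0.3] need shift units [ 0.05 -0.39 -0.74] rot units [-0.04  0.06 -0.03]
cardtop 170 c [547.3 253.5] wh [ 17.7 139.9] a 76.9 z 0.1771
cardface 968 c [546.3 251.4] wh [ 13.6 140.6] a 76.6 z 0.165
stand 2886 c [ 563.3 -209.4] wh [160.6 109.3] a 13.0 z 0.1098
```

View pics/side1c.png

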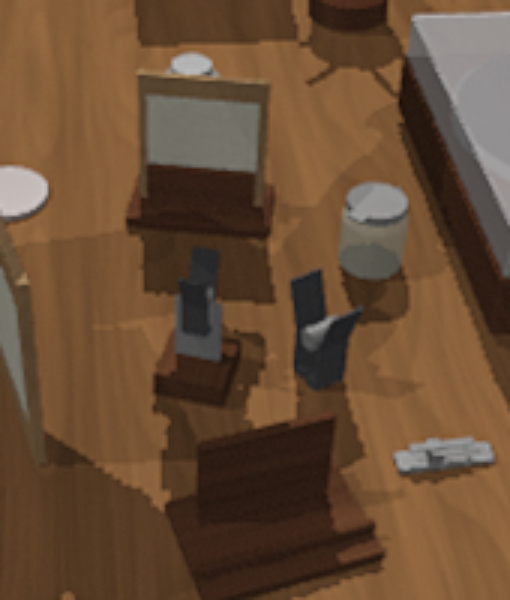

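View pics/top1.png

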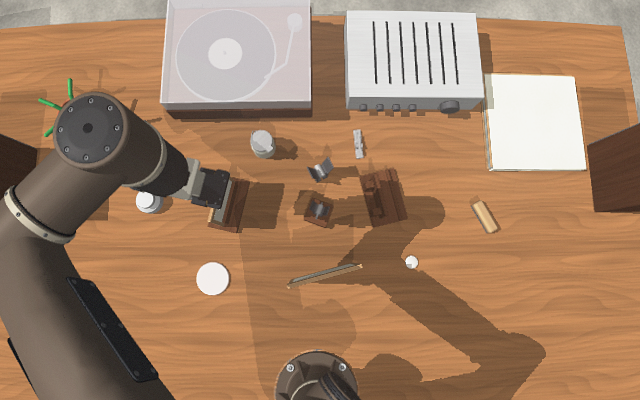

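```bash
python3 -m crank '[{"linear":[0.04,-0.4,-0.5],"rot":[0,0.06,0],"hand":0.6},{"linear":[0,0,-0.6],"rot":[0,0,0],"hand":0.6},{"linear":[0,0,0],"rot":[0,0,0],"hand":0.6}]'
python3 - <<'E'
from h import *
plan([.5475,.2545,.14],76.7)
s=snap('side');c=s['image'][70:230,240:400,::-1];cv2.imwrite('pics/s2c.png',cv2.resize(c,None,fx=3.5,fy=3.5))
E
```

```text
clock: 3.02
tool_pos: [0.548, 0.2485, 0.2293]
orientation: [76.3, 89.7, 62.9]
force: [-0.2, -0.2, 1.0]
opening: 0.0528
clock 3.02 tcp [0.548  0.2485 0.2293] open 0.0528 F [-0.2 -0.2  1. ] need shift units [-0.01  0.1  -1.49] rot units [-0.05  0.03  0.02]
```

View pics/s2c.png

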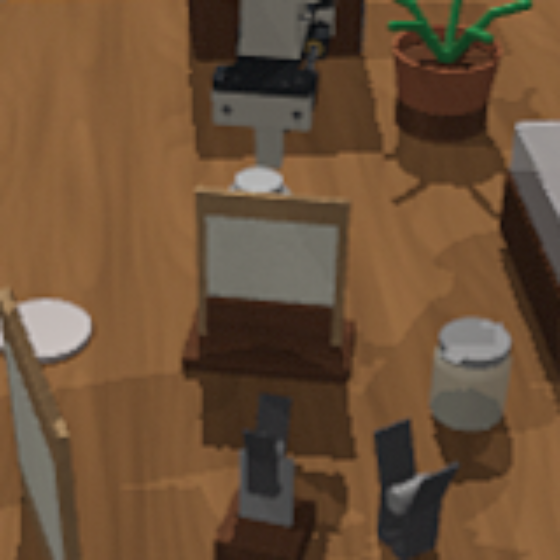

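```bash
python3 -m crank '[{"linear":[0,0.1,-0.5],"rot":[0,0,0],"hand":0.6},{"linear":[0,0,-0.5],"rot":[0,0,0],"hand":0.6},{"linear":[0,0,-0.4],"rot":[0,0,0],"hand":0.6},{"linear":[0,0,0],"rot":[0,0,0],"hand":0.6}]'
python3 - <<'E'
from h import *
plan([.5475,.2545,.14],76.7)
E
```

```text
clock: 3.58
tool_pos: [0.5538, 0.2559, 0.1554]
orientation: [50.6, 88.8, 37.2]
force: [0.3, -1.0, -0.6]
opening: 0.0527
clock 3.58 tcp [0.5538 0.2559 0.1554] open 0.0527 F [ 0.3 -1.  -0.6] need shift units [-0.11 -0.02 -0.26] rot units [-0.15  0.19  0.03]
```

```bash
python3 -m crank '[{"linear":[-0.11,0,-0.24],"rot":[-0.15,0.19,0],"hand":0.6},{"linear":[0,0,0],"rot":[0,0,0],"hand":0.6}]'
python3 - <<'E'
from h import *
plan([.5475,.2545,.14],76.7)
s=snap('side');c=s['image'][70:230,240:400,::-1];cv2.imwrite('pics/s3c.png',cv2.resize(c,None,fx=3.5,fy=3.5))
E
```

```text
clock: 3.82
tool_pos: [0.5484, 0.2567, 0.1437]
orientation: [39.4, 89.8, 25.9]
force: [-0.2, 0.1, -0.1]
opening: 0.0526
clock 3.83 tcp [0.5484 0.2567 0.1437] open 0.0526 F [-0.2  0.1 -0.1] need shift units [-0.01 -0.04 -0.06] rot units [-0.02  0.03  0.03]
```

View pics/s3c.png

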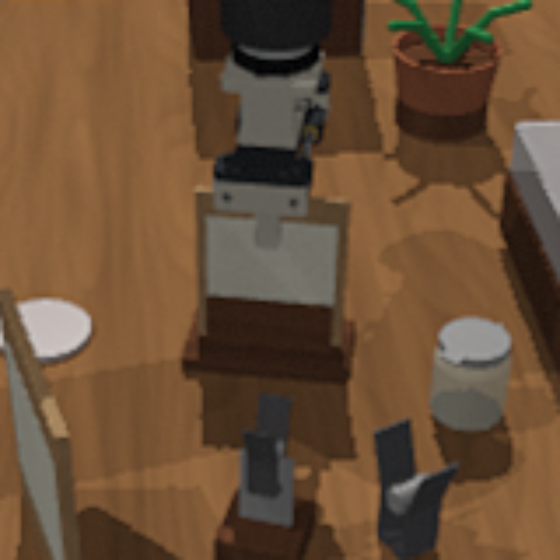

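The near finger (crop 268,232) lies in front of the card face, centred on its width. Close.

```bash
python3 -m crank '[{"linear":[0,-0.03,0],"rot":[0,0,0.03],"hand":0.3},{"linear":[0,0,0],"rot":[0,0,0],"hand":0.15},{"linear":[0,0,0],"rot":[0,0,0],"hand":0},{"linear":[0,0,0],"rot":[0,0,0],"hand":0},{"linear":[0,0,0],"rot":[0,0,0],"hand":0},{"linear":[0,0,0],"rot":[0,0,0],"hand":0}]'
```

```text
clock: 4.62
tool_pos: [0.55, 0.2557, 0.1465]
orientation: [42.6, 89.5, 29.4]
force: [0.1, 0.2, 0.7]
opening: 0.0077
```

```bash
python3 -m crank '[{"linear":[0,0,0.3],"rot":[0,0,0],"hand":0},{"linear":[0,0,0.5],"rot":[0,0,0],"hand":0},{"linear":[0,0,0.5],"rot":[0,0,0],"hand":0},{"linear":[0,0,0.7],"rot":[0,0,0],"hand":0},{"linear":[0,0,0.8],"rot":[0,0,0],"hand":0},{"linear":[0,0,0],"rot":[0,0,0],"hand":0}]'
python3 - <<'E'
from h import *
plan([.5475,.2545,.14],76.7)
s=snap('side','s4.png')
P=pts(s);m=(P[...,2]>.03)&(P[...,0]>.44)&(P[...,0]<.68)&(P[...,1]>.15)&(P[...,1]<.32)&(s['depth']>0)
q=P[m]; im=s['image'];print(len(q),q[:,2].max())
E
```

```text
clock: 5.38
tool_pos: [0.5476, 0.2544, 0.3164]
orientation: [44.1, 89.9, 30.8]
force: [0.9, 0.4, -3.1]
opening: 0.0076
clock 5.38 tcp [0.5476 0.2544 0.3164] open 0.0076 F [ 0.9  0.4 -3.1] need shift units [-0.    0.   -2.94] rot units [-0.01  0.02 -0.01]
5005 0.5637581638836842
```

View pics/s4.png

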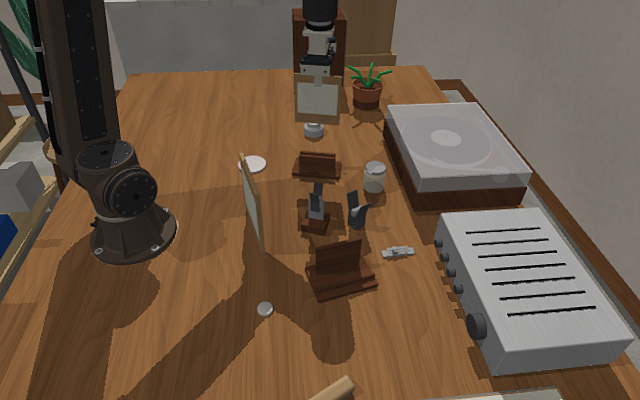

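```bash
python3 -m crank '[{"linear":[0,-0.4,0],"rot":[0,0,0.3],"hand":0},{"linear":[0,-0.7,0],"rot":[0,0,0.6],"hand":0},{"linear":[0,-0.8,0],"rot":[0,0,0.6],"hand":0},{"linear":[0,-0.8,0],"rot":[0,0,0.6],"hand":0},{"linear":[0,-0.8,0],"rot":[0,0,0.6],"hand":0},{"linear":[0,-0.8,0],"rot":[0,0,0.6],"hand":0},{"linear":[0.1,-0.8,0],"rot":[0,0,0.6],"hand":0},{"linear":[0.1,-0.8,0],"rot":[0,0,0.6],"hand":0},{"linear":[0,-0.7,0],"rot":[0,0,0.5],"hand":0},{"linear":[0,-0.4,0],"rot":[0,0,0.3],"hand":0},{"linear":[0,0,0],"rot":[0,0,0],"hand":0}]'
python3 - <<'E'
from h import *
plan([.5578,-.1869,.22],103,14.3,103)
E
```

```text
clock: 6.8
tool_pos: [0.5484, -0.1785, 0.2933]
orientation: [-174.8, 88.3, -160.7]
force: [0.6, 0.3, -1.0]
opening: 0.0078
clock 6.8 tcp [ 0.5484 -0.1785  0.2933] open 0.0078 F [ 0.6  0.3 -1. ] need shift units [ 0.16 -0.14 -1.22] rot units [-2.67 -1.   -0.18]
```

```bash
python3 -m crank '[{"linear":[0.05,-0.05,0],"rot":[-0.6,-0.2,-0.05],"hand":0},{"linear":[0.05,-0.05,0],"rot":[-0.7,-0.25,-0.05],"hand":0},{"linear":[0.05,-0.05,0],"rot":[-0.7,-0.25,-0.05],"hand":0},{"linear":[0,0,0],"rot":[-0.6,-0.2,0],"hand":0},{"linear":[0,0,0],"rot":[0,0,0],"hand":0}]'
python3 - <<'E'
from h import *
plan([.5578,-.1869,.22],103,14.3,103)
E
```

```text
clock: 7.42
tool_pos: [0.5551, -0.1846, 0.2867]
orientation: [-93.2, 76.0, -80.1]
force: [-0.3, 0.1, -2.7]
opening: 0.008
clock 7.42 tcp [ 0.5551 -0.1846  0.2867] open 0.008 F [-0.3  0.1 -2.7] need shift units [ 0.05 -0.04 -1.11] rot units [-0.03 -0.16  0.01]
```

```bash
python3 -m crank '[{"linear":[0.05,-0.04,-0.4],"rot":[-0.03,-0.16,0],"hand":0},{"linear":[0,0,-0.5],"rot":[0,0,0],"hand":0},{"linear":[0,0,0],"rot":[0,0,0],"hand":0}]'
cat >> h.py <<'E'
C=np.array([.5628,-.2087]);ex=np.array([np.cos(np.radians(13)),np.sin(np.radians(13))]);ey=np.array([-ex[1],ex[0]])
def st(P): # world -> stand coords
    P=np.asarray(P);d=P[...,:2]-C;return np.stack([d@ex,d@ey,P[...,2]],-1)
def cardview(tag,zlo=.03,zhi=.4):
    s=snap('side');P=pts(s);Q=st(P);im=s['image'].astype(int)
    c=s['image'][60:340,200:460,::-1];cv2.imwrite('pics/'+tag+'.png',cv2.resize(c,None,fx=2.1,fy=2.1,interpolation=cv2.INTER_CUBIC))
    # pale face pixels: greyish, bright
    sat=im.max(-1)-im.min(-1)
    m=(s['depth']>0)&(abs(Q[...,0])<.09)&(Q[...,1]>-.09)&(Q[...,1]<.12)&(Q[...,2]>zlo)&(Q[...,2]<zhi)&(im.sum(-1)>300)&(sat<45)
    q=Q[m]
    print('face px',m.sum())
    # plane y=a+bx+cz
    for _ in range(4):
        A=np.c_[np.ones(len(q)),q[:,0],q[:,2]];k=np.linalg.lstsq(A,q[:,1],rcond=None)[0]
        r=q[:,1]-A@k;q=q[abs(r)<max(2*r.std(),.002)]
    print('front face y= %.4f + %.3f x + %.3f z'%tuple(k),'lean rad',np.arctan(k[2]).round(3),'x',q[:,0].min().round(4),q[:,0].max().round(4),'z',q[:,2].min().round(4),q[:,2].max().round(4))
    return s,Q,k
E
python3 - <<'E'
from h import *
plan([.5578,-.1869,.14],103,14.3,103)
cardview('c1')
E
```

```text
clock: 7.8
tool_pos: [0.5578, -0.1852, 0.2305]
orientation: [-90.2, 75.9, -77.2]
force: [-1.5, -0.2, -0.5]
opening: 0.0078
clock 7.8 tcp [ 0.5578 -0.1852  0.2305] open 0.0078 F [-1.5 -0.2 -0.5] need shift units [ 0.   -0.03 -1.51] rot units [-0.04 -0.02 -0.  ]
face px 2125
front face y= -0.0243 + 0.005 x + 0.173 z lean rad 0.171 x -0.0636 0.0566 z 0.1373 0.3531
```

View pics/c1.png

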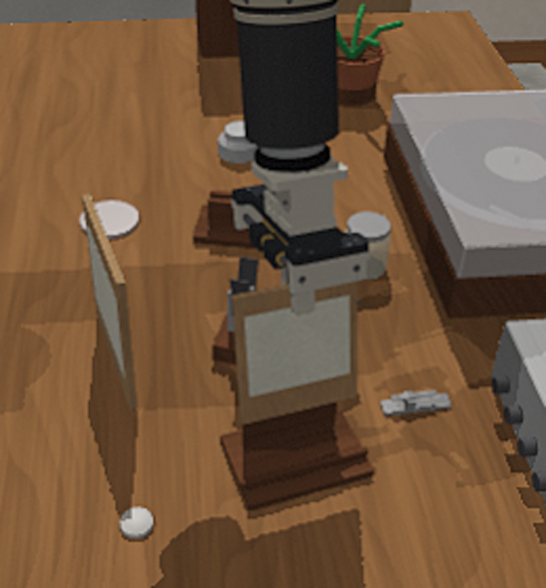

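```bash
python3 - <<'E'
from h import *
s,Q,k=cardview('c2',.09,.21)
# lowest card pts: whole card incl. border
r=Q[...,1]-(k[0]+k[1]*Q[...,0]+k[2]*Q[...,2])
m=(abs(r)<.003)&(abs(Q[...,0])<.08)&(Q[...,2]>.075)&(Q[...,2]<.225)&(s['depth']>0)
q=Q[m];print('z range',np.percentile(q[:,2],[0.5,99.5]),'x',q[:,0].min(),q[:,0].max())
o,R=tool();print(st(o['tool_pos']))
E
```

```text
face px 1271
front face y= -0.0384 + 0.001 x + 0.245 z lean rad 0.24 x -0.0626 0.0568 z 0.1399 0.21
z range [0.10605399 0.22454123] x -0.0724901391211758 0.06702130500693151
[0.00227525 0.02349634 0.23338643]
```

```bash
python3 -m crank '[{"linear":[0,-0.04,-0.5],"rot":[-0.04,0,0],"hand":0},{"linear":[0,0,-0.5],"rot":[0,0,0],"hand":0},{"linear":[0,0,-0.25],"rot":[0,0,0],"hand":0},{"linear":[0,0,0],"rot":[0,0,0],"hand":0}]'
python3 - <<'E'
from h import *
plan([.5578,-.1869,.1415],103,14.3,103);print(st(tool()[0]['tool_pos']))
cardview('c3',.03,.12)
E
```

```text
clock: 8.4
tool_pos: [0.5643, -0.1876, 0.1631]
orientation: [-87.1, 75.5, -74.1]
force: [1.0, -0.3, -0.3]
opening: 0.0078
clock 8.4 tcp [ 0.5643 -0.1876  0.1631] open 0.0078 F [ 1.  -0.3 -0.3] need shift units [-0.11  0.01 -0.36] rot units [ 0.01  0.15 -0.02]
[0.00616299 0.02021462 0.16312858]
face px 780
front face y= -0.0270 + 0.003 x + 0.259 z lean rad 0.254 x -0.0565 0.0627 z 0.0717 0.12
```

```bash
python3 -m crank '[{"linear":[-0.1,0.01,-0.2],"rot":[0,0.15,0],"hand":0},{"linear":[0,0,0],"rot":[0,0,0],"hand":0}]'
python3 - <<'E'
from h import *
plan([.5578,-.1869,.1415],103,14.3,103);print(st(tool()[0]['tool_pos']))
s,Q,k=cardview('c4',.03,.12)
r=Q[...,1]-(k[0]+k[1]*Q[...,0]+k[2]*Q[...,2])
m=(abs(r)<.003)&(abs(Q[...,0])<.05)&(Q[...,2]>.005)&(Q[...,2]<.225)&(s['depth']>0)
print(np.percentile(Q[m][:,2],[.5,1,2]))
E
```

```text
clock: 8.7
tool_pos: [0.5595, -0.1868, 0.1532]
orientation: [-89.3, 75.6, -76.2]
force: [-0.6, -0.1, -2.2]
opening: 0.0079
clock 8.7 tcp [ 0.5595 -0.1868  0.1532] open 0.0079 F [-0.6 -0.1 -2.2] need shift units [-0.03 -0.   -0.19] rot units [ 0.01  0.04 -0.02]
[0.00174399 0.02203967 0.15315598]
face px 936
front face y= -0.0218 + 0.003 x + 0.253 z lean rad 0.248 x -0.0618 0.0573 z 0.0611 0.12
[0.01516765 0.02841958 0.03052347]
```

View pics/c4.png

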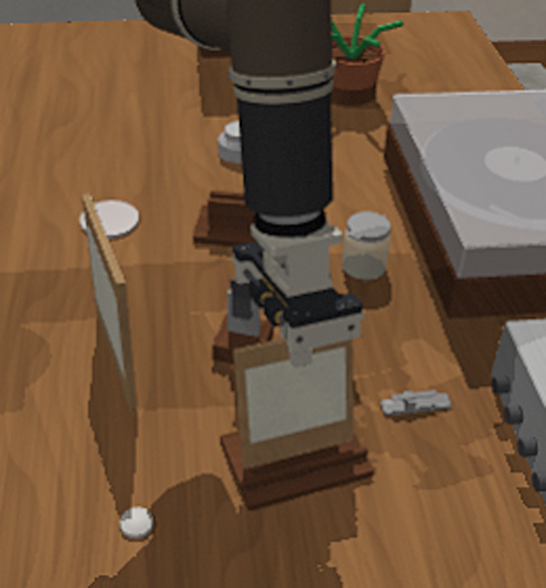

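```bash
python3 -m crank '[{"linear":[-0.03,0,-0.12],"rot":[0,0.04,0],"hand":0},{"linear":[0,0,0],"rot":[0,0,0],"hand":0}]'; python3 -m crank '[{"linear":[0,0,-0.05],"rot":[0,0,0],"hand":0},{"linear":[0,0,0],"rot":[0,0,0],"hand":0}]'; python3 -m crank '[{"linear":[0,0,-0.04],"rot":[0,0,0],"hand":0},{"linear":[0,0,0],"rot":[0,0,0],"hand":0}]'
```

```text
clock: 9.0
tool_pos: [0.5588, -0.1867, 0.1468]
orientation: [-89.6, 75.6, -76.4]
force: [0.1, 0.1, -0.9]
opening: 0.008
clock: 9.25
tool_pos: [0.5589, -0.1867, 0.1437]
orientation: [-89.5, 75.6, -76.4]
force: [-0.9, 0.9, -1.5]
opening: 0.0082
clock: 9.5
tool_pos: [0.559, -0.1867, 0.1412]
orientation: [-89.5, 75.6, -76.4]
force: [-0.3, -0.4, -1.5]
opening: 0.0078
```

```bash
python3 -m crank '[{"linear":[0,0,-0.03],"rot":[0,0,0],"hand":0},{"linear":[0,0,0],"rot":[0,0,0],"hand":0}]'; python3 -m crank '[{"linear":[0,0,-0.03],"rot":[0,0,0],"hand":0},{"linear":[0,0,0],"rot":[0,0,0],"hand":0}]'
python3 - <<'E'
from h import *
s,Q,k=cardview('c5',.03,.11)
r=Q[...,1]-(k[0]+k[1]*Q[...,0]+k[2]*Q[...,2])
m=(abs(r)<.003)&(abs(Q[...,0])<.05)&(Q[...,2]>.005)&(Q[...,2]<.225)&(s['depth']>0)
print(np.percentile(Q[m][:,2],[.5,1,2]))
E
```

```text
clock: 9.75
tool_pos: [0.5596, -0.1869, 0.1405]
orientation: [-89.3, 75.6, -76.1]
force: [-0.3, -1.1, -1.5]
opening: 0.0078
clock: 10.0
tool_pos: [0.5601, -0.1871, 0.1405]
orientation: [-88.9, 75.5, -75.8]
force: [-0.1, 0.2, -1.8]
opening: 0.0081
face px 949
front face y= -0.0192 + 0.000 x + 0.253 z lean rad 0.248 x -0.0613 0.0582 z 0.048 0.1098
[0.0128632  0.01357108 0.0157842 ]
```

View pics/c5.png

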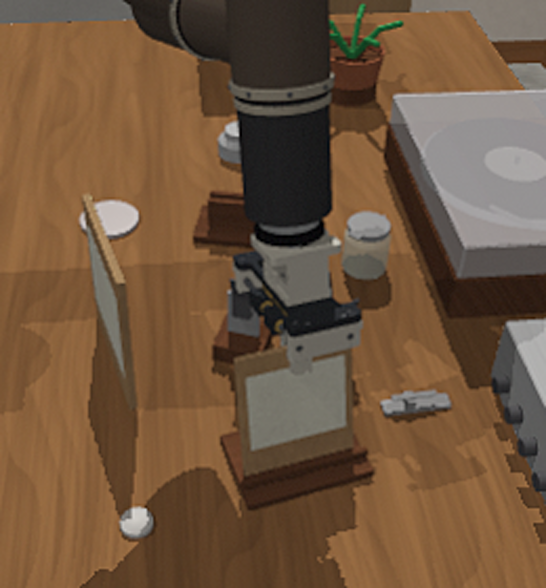

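```bash
python3 -m crank '[{"linear":[-0.03,0.045,0.02],"rot":[0,0.04,0],"hand":0},{"linear":[0,0,0],"rot":[0,0,0],"hand":0},{"linear":[0,0,-0.03],"rot":[0,0,0],"hand":0},{"linear":[0,0,-0.02],"rot":[0,0,0],"hand":0}]'
python3 - <<'E'
from h import *
plan([.5578,-.1869,.1415],103,14.3,103);print(st(tool()[0]['tool_pos']))
s,Q,k=cardview('c6',.03,.11)
print('back at .107', k[0]+.107*k[2]+.00825)
E
```

```text
clock: 10.55
tool_pos: [0.5583, -0.1845, 0.1403]
orientation: [-89.8, 75.5, -76.6]
force: [-7.4, 4.3, 13.7]
opening: 0.0076
clock 10.55 tcp [ 0.5583 -0.1845  0.1403] open 0.0076 F [-7.4  4.3 13.7] need shift units [-0.01 -0.04  0.02] rot units [ 0.05  0.02 -0.04]
[0.00103779 0.02457778 0.14034639]
face px 947
front face y= -0.0161 + 0.004 x + 0.254 z lean rad 0.248 x -0.063 0.0569 z 0.0477 0.1099
back at .107 0.019337804250509315
```

```bash
python3 -m crank '[{"linear":[0,0,0.01],"rot":[0,0,0],"hand":0},{"linear":[0,0,0],"rot":[0,0,0],"hand":0.12},{"linear":[0,0,0],"rot":[0,0,0],"hand":0.2},{"linear":[0,0,0],"rot":[0,0,0],"hand":0.3},{"linear":[0,0,0],"rot":[0,0,0],"hand":0.4},{"linear":[0,0,0],"rot":[0,0,0],"hand":0.4}]'
python3 - <<'E'
from h import *
s,Q,k=cardview('c7',.03,.11)
print('back at .107', k[0]+.107*k[2]+.00825)
E
```

```text
clock: 11.35
tool_pos: [0.5587, -0.1845, 0.1408]
orientation: [-89.7, 75.4, -76.5]
force: [-1.0, 0.2, -0.2]
opening: 0.0346
face px 976
front face y= -0.0168 + 0.004 x + 0.272 z lean rad 0.266 x -0.0633 0.0566 z 0.0477 0.1098
back at .107 0.02058893864810792
```

View pics/c7.png

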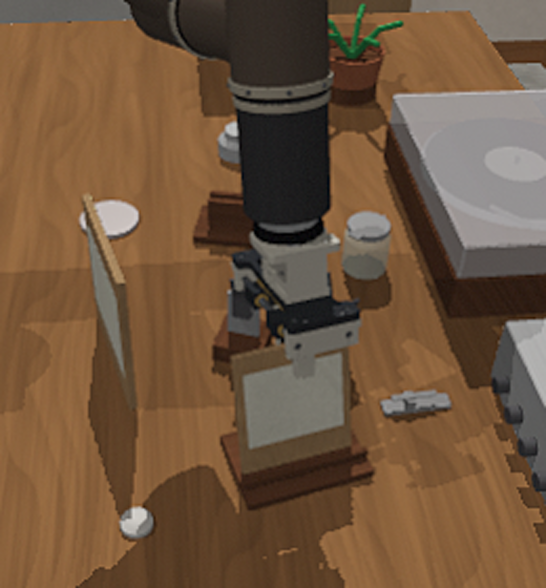

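```bash
python3 -m crank '[{"linear":[-0.02,0.08,0.3],"rot":[0,0,0],"hand":0.4},{"linear":[-0.03,0.15,0.5],"rot":[0,0,0],"hand":0.4},{"linear":[-0.03,0.15,0.6],"rot":[0,0,0],"hand":0.4},{"linear":[0,0.15,0.7],"rot":[0,0,0],"hand":0.6},{"linear":[0,0,0.4],"rot":[0.5,0.2,0],"hand":0.8},{"linear":[0,0,0],"rot":[0,0,0],"hand":0.8}]'
python3 - <<'E'
from h import *
plan([.517,-.0137,.25],68.5)
for n in('side','top'):
    s=snap(n,n+'8.png');P=pts(s)
    def box(name,x0,x1,y0,y1,z0,z1):
        m=(P[...,0]>x0)&(P[...,0]<x1)&(P[...,1]>y0)&(P[...,1]<y1)&(P[...,2]>z0)&(P[...,2]<z1)&(s['depth']>0)
        q=P[m]
        if len(q)<5: print(n,name,len(q));return
        (c,wh,a)=cv2.minAreaRect((q[:,:2]*1000).astype(np.float32))
        print(n,name,len(q),'c',np.round(c,1),'wh',np.round(wh,1),'a',round(a,1),'z',q[:,2].max().round(4))
    box('cardtop',.45,.68,-.25,-.1,.155,.18)
    box('block',.45,.59,-.08,.06,.025,.035)
    box('clip',.45,.59,-.08,.06,.105,.16)
cardview('c8',.03,.155)
E
```

```text
clock: 12.15
tool_pos: [0.5522, -0.1517, 0.2949]
orientation: [-92.2, 78.2, -78.9]
force: [0.2, 0.3, -0.4]
opening: 0.0589
clock 12.15 tcp [ 0.5522 -0.1517  0.2949] open 0.0589 F [ 0.2  0.3 -0.4] need shift units [-0.59  2.3  -0.75] rot units [ 2.38 -0.26 -6.94]
side cardtop 375 c [ 553.3 -181. ] wh [140.2  16.9] a 12.7 z 0.1711
side block 292 c [516.5 -14.8] wh [69.5 70.2] a 68.5 z 0.035
side clip 194 c [516.7 -13.5] wh [53.1 26.7] a 69.3 z 0.144
top cardtop 82 c [ 515.2 -186.9] wh [62.3 11.2] a 13.6 z 0.1729
top block 315 c [517.3 -14. ] wh [69.8 70.5] a 68.7 z 0.0349
top clip 168 c [517.1 -13.8] wh [49.3 26. ] a 68.7 z 0.1484
face px 1575
front face y= -0.0165 + 0.005 x + 0.269 z lean rad 0.263 x -0.0628 0.0564 z 0.048 0.1463
```

View pics/side8.png

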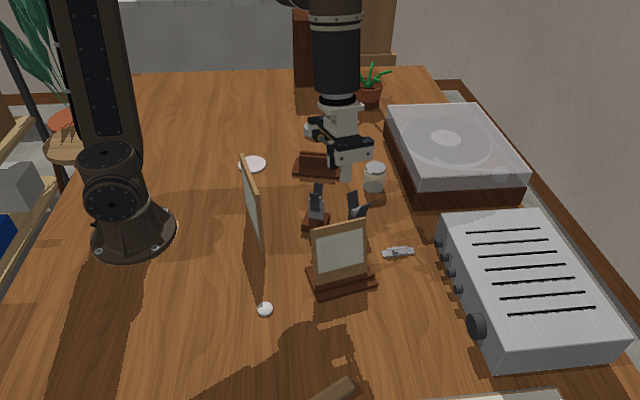

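```bash
python3 -m crank '[{"linear":[-0.1,0.4,0],"rot":[0.5,-0.05,-0.8],"hand":0.9},{"linear":[-0.1,0.5,0],"rot":[0.5,-0.05,-0.9],"hand":0.9},{"linear":[-0.1,0.5,0],"rot":[0.5,-0.05,-0.9],"hand":0.9},{"linear":[-0.1,0.5,0],"rot":[0.5,-0.05,-0.9],"hand":0.9},{"linear":[-0.1,0.4,0],"rot":[0.3,-0.05,-0.9],"hand":0.9},{"linear":[0,0,0],"rot":[0,0,-0.9],"hand":0.9},{"linear":[0,0,0],"rot":[0,0,-0.9],"hand":0.9},{"linear":[0,0,0],"rot":[0,0,-0.7],"hand":0.9},{"linear":[0,0,0],"rot":[0,0,0],"hand":0.9}]'
python3 - <<'E'
from h import *
plan([.517,-.0137,.22],68.5)
E
```

```text
clock: 13.42
tool_pos: [0.5124, -0.011, 0.2787]
orientation: [-92.2, 89.3, -114.6]
force: [0.6, -0.2, -0.3]
opening: 0.079
clock 13.43 tcp [ 0.5124 -0.011   0.2787] open 0.079 F [ 0.6 -0.2 -0.3] need shift units [ 0.08 -0.04 -0.98] rot units [ 0.13 -0.06  0.19]
```

```bash
python3 -m crank '[{"linear":[0.08,-0.04,-0.6],"rot":[0.13,-0.06,0.19],"hand":0.9},{"linear":[0,0,-0.7],"rot":[0,0,0],"hand":0.9},{"linear":[0,0,0],"rot":[0,0,0],"hand":0.9}]'
python3 - <<'E'
from h import *
plan([.517,-.0137,.117],68.5)
s=snap('top');c=s['image'][130:280,240:400,::-1];cv2.imwrite('pics/t9.png',cv2.resize(c,None,fx=3.5,fy=3.5))
s=snap('side');c=s['image'][130:280,240:400,::-1];cv2.imwrite('pics/s9.png',cv2.resize(c,None,fx=3.5,fy=3.5))
E
```

```text
clock: 13.8
tool_pos: [0.5162, -0.014, 0.1977]
orientation: [-125.6, 89.9, -146.8]
force: [1.6, 0.2, 0.8]
opening: 0.0791
clock 13.8 tcp [ 0.5162 -0.014   0.1977] open 0.0791 F [1.6 0.2 0.8] need shift units [ 0.01  0.01 -1.34] rot units [ 0.01 -0.02 -0.06]
```

View pics/s9.png

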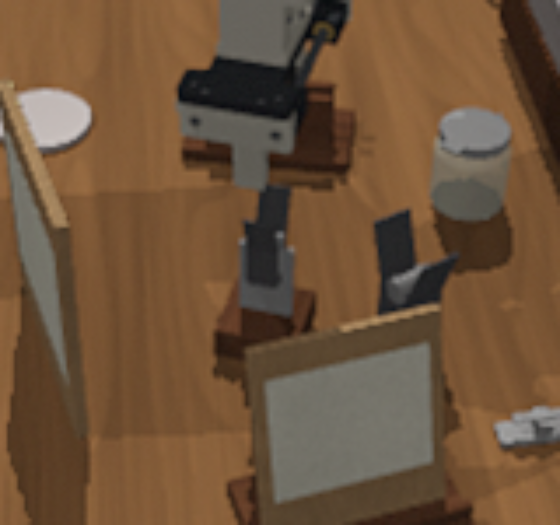

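```bash
python3 -m crank '[{"linear":[0.01,0,-0.5],"rot":[0,0,-0.06],"hand":0.9},{"linear":[0,0,-0.5],"rot":[0,0,0],"hand":0.9},{"linear":[0,0,0],"rot":[0,0,0],"hand":0.9}]'
python3 - <<'E'
from h import *
plan([.517,-.0137,.117],68.5)
E
```

```text
clock: 14.28
tool_pos: [0.5235, -0.0127, 0.1466]
orientation: [26.6, 89.2, 5.3]
force: [0.0, -1.0, 0.7]
opening: 0.0786
clock 14.28 tcp [ 0.5235 -0.0127  0.1466] open 0.0786 F [ 0.  -1.   0.7] need shift units [-0.11 -0.02 -0.49] rot units [-0.02  0.17 -0.03]
```

```bash
python3 -m crank '[{"linear":[-0.11,-0.02,-0.2],"rot":[0,0.17,0],"hand":0.9},{"linear":[0,0,-0.2],"rot":[0,0,0],"hand":0.9},{"linear":[0,0,0],"rot":[0,0,0],"hand":0.9}]'
python3 - <<'E'
from h import *
plan([.517,-.0137,.117],68.5)
E
```

```text
clock: 14.65
tool_pos: [0.519, -0.0133, 0.1253]
orientation: [50.4, 89.7, 29.1]
force: [0.5, -0.5, -1.3]
opening: 0.0787
clock 14.65 tcp [ 0.519  -0.0133  0.1253] open 0.0787 F [ 0.5 -0.5 -1.3] need shift units [-0.03 -0.01 -0.14] rot units [-0.03  0.05 -0.04]
```

```bash
python3 -m crank '[{"linear":[-0.04,0,-0.16],"rot":[-0.03,0.06,-0.04],"hand":0.9},{"linear":[0,0,0],"rot":[0,0,0],"hand":0.8}]'
python3 - <<'E'
from h import *
plan([.517,-.0137,.117],68.5)
s=snap('side');c=s['image'][130:280,240:400,::-1];cv2.imwrite('pics/s10.png',cv2.resize(c,None,fx=3.5,fy=3.5))
E
```

```text
clock: 14.9
tool_pos: [0.5167, -0.0133, 0.1155]
orientation: [-134.4, 90.0, -155.9]
force: [-1.3, -1.0, 1.5]
opening: 0.0741
clock 14.9 tcp [ 0.5167 -0.0133  0.1155] open 0.0741 F [-1.3 -1.   1.5] need shift units [ 0.   -0.01  0.02] rot units [ 0. -0. -0.]
```

View pics/s10.png

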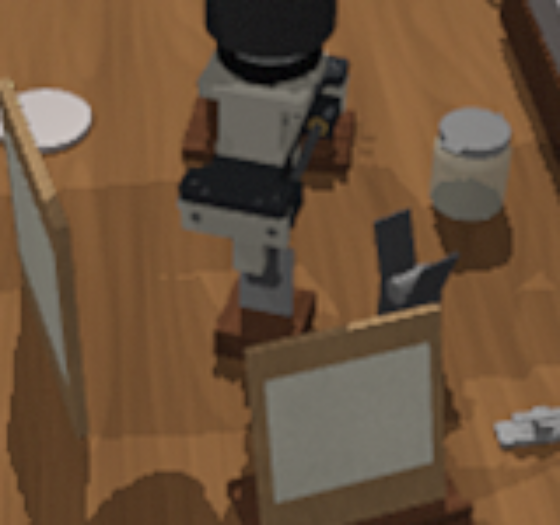

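```bash
python3 - <<'E'
from h import *
s=snap('side');o,R=tool();M=R.as_matrix();t=o['tool_pos']
def cr(p): return ((proj(s,p)-[240,130])*3.5).round(0).tolist()
print('near fingertip expected',cr([t-M[:,1]*.037, t+M[:,1]*.037]))
print('near finger back',cr([t-M[:,1]*.06-M[:,2]*.0095,t-M[:,1]*.06+M[:,2]*.0095]))
ax=np.array([np.cos(np.radians(-21.5)),np.sin(np.radians(-21.5)),0]);ay=np.array([-ax[1],ax[0],0]);c=np.array([.5169,-.0136,.108])
print('near tail top corners',cr([c+[0,0,.04]-ay*.0255+ax*.013,c+[0,0,.04]-ay*.0255-ax*.013]))
print('near jaw tips',cr([c-[0,0,.04]-ay*.006+ax*.013,c-[0,0,.04]-ay*.006-ax*.013]))
P=pts(s);m=(s['depth']>0);
for u,v in [(315,205),(313,195),(318,205),(310,200)]: print(u,v,P[v,u].round(4),s['image'][v,u], ((u-240)*3.5,(v-130)*3.5))
E
```

```text
near fingertip expected [[254.0, 260.0], [280.0, 201.0]]
near finger back [[233.0, 278.0], [258.0, 282.0]]
near tail top corners [[274.0, 223.0], [241.0, 217.0]]
near jaw tips [[279.0, 284.0], [248.0, 278.0]]
315 205 [ 0.5085 -0.0663  0.1305] [85 82 76] (262.5, 262.5)
313 195 [ 0.4997 -0.0998  0.1941] [98 95 88] (255.5, 227.5)
318 205 [ 0.5209 -0.027   0.0944] [39 38 41] (273.0, 262.5)
310 200 [ 0.4954 -0.0656  0.1482] [96 94 87] (245.0, 245.0)
```

```bash
python3 -m crank '[{"linear":[0,0,0],"rot":[0,0,0],"hand":0.6},{"linear":[0,0,0],"rot":[0,0,0],"hand":0.5},{"linear":[0,0,0],"rot":[0,0,0],"hand":0.3},{"linear":[0,0,0],"rot":[0,0,0],"hand":0},{"linear":[0,0,0],"rot":[0,0,0],"hand":0},{"linear":[0,0,0],"rot":[0,0,0],"hand":0}]'
python3 - <<'E'
from h import *
plan([.517,-.0137,.117],68.5)
s=snap('side');c=s['image'][130:280,240:400,::-1];cv2.imwrite('pics/s11.png',cv2.resize(c,None,fx=3.5,fy=3.5))
E
```

```text
clock: 15.75
tool_pos: [0.5209, -0.0132, 0.1217]
orientation: [19.6, 89.5, -1.8]
force: [0.6, 0.5, -1.2]
opening: 0.0271
clock 15.75 tcp [ 0.5209 -0.0132  0.1217] open 0.0271 F [ 0.6  0.5 -1.2] need shift units [-0.07 -0.01 -0.08] rot units [ 0.    0.11 -0.03]
```

View pics/s11.png

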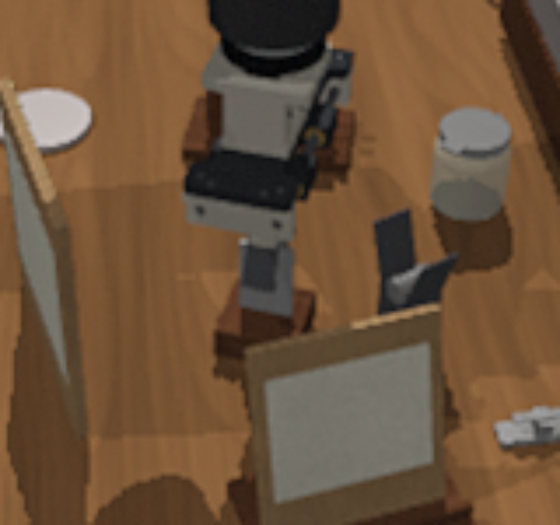

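```bash
python3 -m crank '[{"linear":[0,0,0.25],"rot":[0,0.05,0],"hand":0},{"linear":[0,0,0.3],"rot":[0,0.03,0],"hand":0},{"linear":[0,0,0.4],"rot":[0,0,0],"hand":0},{"linear":[0,0,0.5],"rot":[0,0,0],"hand":0},{"linear":[0,0,0.7],"rot":[0,0,0],"hand":0},{"linear":[0,0,0.5],"rot":[0,0,0],"hand":0},{"linear":[0,0,0],"rot":[0,0,0],"hand":0}]'
python3 - <<'E'
from h import *
o,R=tool();t=o['tool_pos'];print(t)
plan([.56,-.18,.27],103)
for n in('side','top'):
    s=snap(n,n+'12.png');P=pts(s)
    if n=='side':
        u,v=proj(s,t)[0].astype(int);print(u,v)
        c=s['image'][v-70:v+70,u-70:u+70,::-1];cv2.imwrite('pics/s12c.png',cv2.resize(c,None,fx=4,fy=4,interpolation=cv2.INTER_CUBIC))
        m=(s['depth']>0)&(abs(P[...,0]-t[0])<.06)&(abs(P[...,1]-t[1])<.08)&(P[...,2]>t[2]-.1)&(P[...,2]<t[2]-.003)
        q=P[m]-t; print(len(q),'zmin',q[:,2].min())
        y=R.as_matrix()[:,1];zz=R.as_matrix()[:,2]
        for lo in np.arange(-.065,-.0,.008):
            k=q[(q[:,2]>lo)&(q[:,2]<=lo+.008)]
            if len(k): print(lo.round(3),len(k),'along y',(k@y).min().round(4),(k@y).max().round(4),'width',(k@zz).min().round(4),(k@zz).max().round(4))
E
```

```text
clock: 16.68
tool_pos: [0.5187, -0.0136, 0.2826]
orientation: [-140.8, 89.8, -162.1]
force: [-1.0, -0.2, -0.2]
opening: 0.0275
[ 0.51871196 -0.01357619  0.28255667]
clock 16.68 tcp [ 0.5187 -0.0136  0.2826] open 0.0275 F [-1.  -0.2 -0.2] need shift units [ 0.69 -2.77 -0.21] rot units [ 0.02 -0.04  6.88]
317 144
196 zmin -0.05354499226923726
-0.057 3 along y 0.0131 0.0187 width 0.0025 0.0072
-0.049 34 along y -0.0271 0.0209 width -0.0179 0.0091
-0.041 36 along y -0.0257 0.0206 width -0.0157 0.0079
-0.033 37 along y -0.0243 0.0154 width -0.0175 0.008
-0.025 38 along y -0.0229 0.0149 width -0.0156 0.0096
-0.017 36 along y -0.0181 0.0123 width -0.0163 0.0101
-0.009 12 along y -0.019 0.0104 width -0.0159 0.0099
```

View pics/s12c.png

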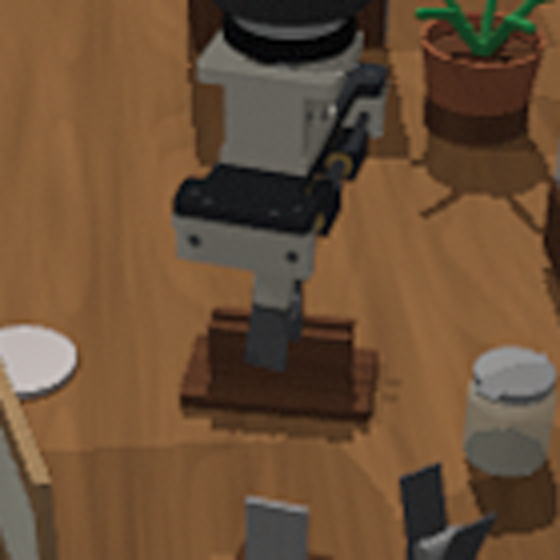

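```bash
cat >> h.py <<'E'
def wst(x,y,z): p=C+ex*x+ey*y; return [p[0],p[1],z]
U=np.array([.260,.9656])
def goal(h,x=-.003,dy=0,lean=15.1,az=103.2):
    y,z=.0328+h*U[0]+dy*U[1],.1676+h*U[1]-dy*U[0]
    plan(wst(x,y,z),az,lean,103)
E
python3 - <<'E'
from h import *
goal(.12)
s=snap('top');P=pts(s);q=P[(P[...,0]>.45)&(P[...,0]<.66)&(P[...,1]>-.24)&(P[...,1]<-.13)&(P[...,2]>.155)&(P[...,2]<.18)]
Q=st(q);print(len(q),Q[:,0].min(),Q[:,0].max(),np.percentile(Q[:,1],[2,50,98]),np.percentile(Q[:,2],[2,50,98]))
c=s['image'][150:250,330:430,::-1];cv2.imwrite('pics/t13.png',cv2.resize(c,None,fx=5,fy=5))
s=snap('side');P=pts(s);q=P[(P[...,0]>.45)&(P[...,0]<.66)&(P[...,1]>-.24)&(P[...,1]<-.13)&(P[...,2]>.1)&(P[...,2]<.18)]
Q=st(q);print(len(q),Q[:,0].min(),Q[:,0].max(),'zmax',np.sort(Q[:,2])[-20:].round(4)[::4])
w=Q[Q[:,2]>.166];print(w.mean(0))
E
```

```text
clock 16.77 tcp [ 0.5174 -0.0137  0.28  ] open 0.0274 F [ 0.5 -0.4 -1.2] need shift units [ 0.47 -2.22  0.06] rot units [-3.01  0.14  6.89]
180 -0.07255916621804917 0.06753970369627481 [0.02701137 0.03303537 0.03701806] [0.1598523  0.16830884 0.17222838]
1502 -0.07335143117162111 0.06787925982448355 zmax [0.1689 0.1692 0.1693 0.1696 0.1702]
[-0.00627673  0.03072625  0.16768684]
```

View pics/t13.png

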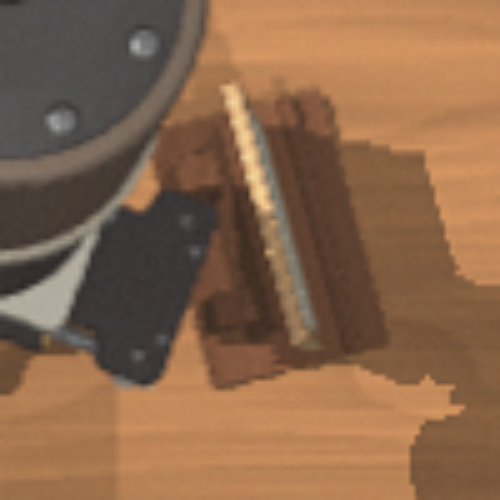

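```bash
python3 -m crank '[{"linear":[0.04,-0.15,0.1],"rot":[-0.33,0.02,0.77],"hand":0},{"linear":[0.06,-0.26,0.05],"rot":[-0.33,0.02,0.77],"hand":0},{"linear":[0.06,-0.26,0.05],"rot":[-0.33,0.02,0.77],"hand":0},{"linear":[0.06,-0.26,0],"rot":[-0.33,0.02,0.77],"hand":0},{"linear":[0.06,-0.26,0],"rot":[-0.33,0.02,0.77],"hand":0},{"linear":[0.06,-0.26,0],"rot":[-0.33,0.02,0.77],"hand":0},{"linear":[0.06,-0.26,0],"rot":[-0.33,0.02,0.77],"hand":0},{"linear":[0.06,-0.26,0],"rot":[-0.33,0.02,0.77],"hand":0},{"linear":[0.03,-0.2,0],"rot":[-0.33,0.02,0.7],"hand":0},{"linear":[0,0,0],"rot":[0,0,0],"hand":0}]'
python3 - <<'E'
from h import *
goal(.11)
E
```

```text
clock: 18.12
tool_pos: [0.5424, -0.1484, 0.2779]
orientation: [-96.5, 74.3, -82.3]
force: [-0.7, -0.7, -1.5]
opening: 0.0277
clock 18.12 tcp [ 0.5424 -0.1484  0.2779] open 0.0277 F [-0.7 -0.7 -1.5] need shift units [ 0.06 -0.02 -0.07] rot units [ 0.18 -0.32 -0.16]
```

```bash
python3 -m crank '[{"linear":[0.06,-0.02,-0.05],"rot":[0.18,-0.32,-0.16],"hand":0},{"linear":[0,0,0],"rot":[0,0,0],"hand":0}]'
cat >> h.py <<'E'
def clipview(tag):
    goal(.032)
    o,R=tool();t=o['tool_pos'];M=R.as_matrix()
    y=M[:,1] if M[1,1]>0 else -M[:,1]; u=-M[:,0]; x=np.cross(y,u)
    s=snap('side');P=pts(s);q=(P-t)
    im=s['image'].astype(int)
    L=np.stack([q@x,q@y,q@u],-1)
    m=(s['depth']>0)&(abs(L[...,0])<.03)&(abs(L[...,1])<.05)&(L[...,2]>-.062)&(L[...,2]<-.002)&(im.sum(-1)<230)&(im.max(-1)-im.min(-1)<25)
    k=L[m]
    for lo in np.arange(-.062,-.0,.01):
        w=k[(k[:,2]>lo)&(k[:,2]<=lo+.01)]
        if len(w)>2: print(lo.round(3),len(w),'x',w[:,0].min().round(4),w[:,0].max().round(4),'y',np.percentile(w[:,1],[3,50,97]).round(4))
    uu,v=proj(s,t)[0].astype(int);print('tcp px',uu,v)
    for n,(a,b) in dict(side=(s,(uu,v))).items():
        c=a['image'][max(b[1]-70,0):b[1]+80,b[0]-75:b[0]+75,::-1];cv2.imwrite('pics/'+tag+'.png',cv2.resize(c,None,fx=4,fy=4,interpolation=cv2.INTER_CUBIC)[:600,:600])
    return s
E
python3 - <<'E'
from h import *
clipview('s14')
E
```

```text
clock: 18.38
tool_pos: [0.546, -0.1491, 0.2737]
orientation: [-89.7, 75.0, -76.7]
force: [0.5, -0.4, -0.1]
opening: 0.0274
clock 18.38 tcp [ 0.546  -0.1491  0.2737] open 0.0274 F [ 0.5 -0.4 -0.1] need shift units [ 0.08 -0.34 -1.25] rot units [-0.02  0.01  0.04]
-0.052 36 x -0.0188 0.0039 y [-0.0261  0.0122  0.0207]
-0.042 68 x -0.0177 0.0044 y [-0.0261 -0.022   0.0208]
-0.032 54 x -0.0179 0.0052 y [-0.0217 -0.019   0.0166]
-0.022 58 x -0.0173 0.0068 y [-0.0191 -0.0156  0.0139]
-0.012 45 x -0.0176 0.0066 y [-0.017  -0.0139  0.0112]
tcp px 335 181
```

View pics/s14.png

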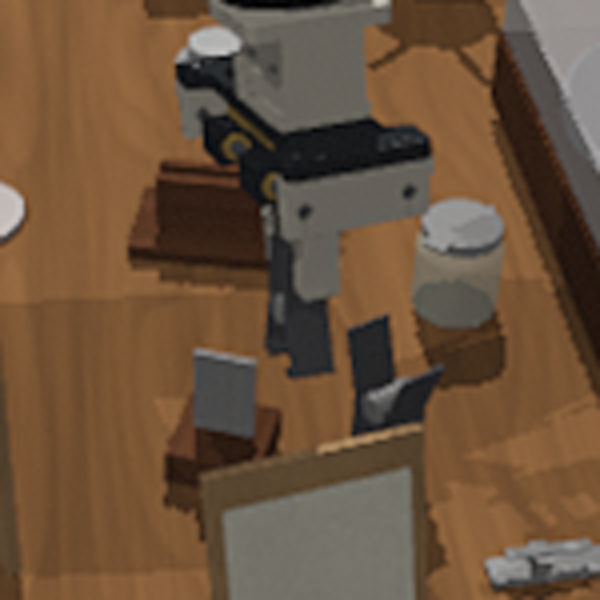

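```bash
python3 -m crank '[{"linear":[0.1,-0.08,-0.3],"rot":[-0.02,0,0.04],"hand":0},{"linear":[0.04,-0.09,-0.35],"rot":[0,0,0],"hand":0},{"linear":[0,0,0],"rot":[0,0,0],"hand":0}]'
python3 - <<'E'
from h import *
goal(.032,x=.002);clipview('s15')
cardview('c15',.03,.15)
E
```

```text
clock: 18.8
tool_pos: [0.5553, -0.1589, 0.2351]
orientation: [-89.3, 74.9, -76.2]
force: [-0.1, 0.8, -0.4]
opening: 0.0273
clock 18.8 tcp [ 0.5553 -0.1589  0.2351] open 0.0273 F [-0.1  0.8 -0.4] need shift units [ 0.   -0.15 -0.61] rot units [-0.01  0.03  0.  ]
clock 18.8 tcp [ 0.5553 -0.1589  0.2351] open 0.0273 F [-0.1  0.8 -0.4] need shift units [-0.08 -0.17 -0.61] rot units [-0.01  0.03  0.  ]
-0.052 41 x -0.0186 0.0071 y [-0.0247  0.0103  0.0226]
-0.042 58 x -0.0184 0.0061 y [-0.0256 -0.0219  0.0211]
-0.032 53 x -0.0178 0.0048 y [-0.0218 -0.0189  0.0162]
-0.022 58 x -0.0175 0.0067 y [-0.0199 -0.0158  0.0138]
-0.012 42 x -0.0184 0.0044 y [-0.0168 -0.0136  0.0116]
tcp px 339 196
face px 1574
front face y= -0.0168 + 0.006 x + 0.272 z lean rad 0.266 x -0.0629 0.0569 z 0.0489 0.1465
```

View pics/s15.png

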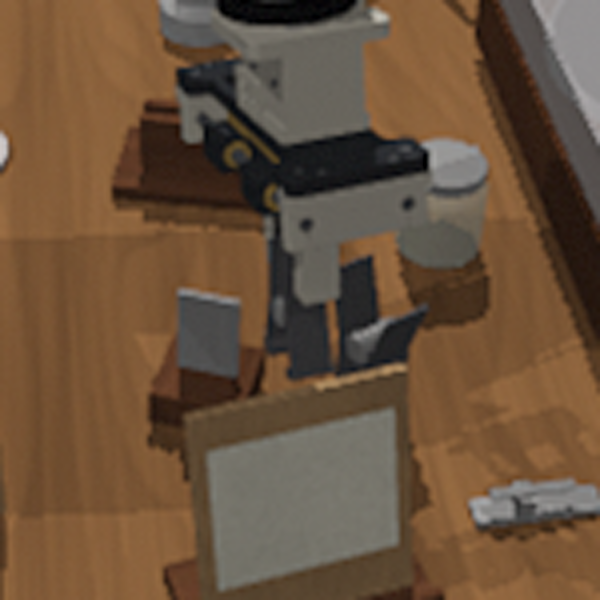

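```bash
python3 -m crank '[{"linear":[0,-0.07,-0.25],"rot":[0,0.03,0],"hand":0},{"linear":[0,0,0],"rot":[0,0,0],"hand":0}]'
python3 - <<'E'
from h import *
goal(.032,x=.002)
E
```

```text
clock: 19.15
tool_pos: [0.557, -0.1627, 0.2224]
orientation: [-88.8, 74.9, -75.6]
force: [0.5, 0.7, -0.7]
opening: 0.0274
clock 19.15 tcp [ 0.557  -0.1627  0.2224] open 0.0274 F [ 0.5  0.7 -0.7] need shift units [-0.03 -0.09 -0.4 ] rot units [-0.01  0.06 -0.01]
```

```bash
python3 -m crank '[{"linear":[-0.03,-0.05,-0.2],"rot":[0,0.06,0],"hand":0},{"linear":[0,0,0],"rot":[0,0,0],"hand":0}]'
python3 - <<'E'
from h import *
goal(.032,x=.002)
clipview('s16')
s=snap('top');u,v=proj(s,tool()[0]['tool_pos'])[0].astype(int);c=s['image'][v-50:v+50,u-60:u+60,::-1];cv2.imwrite('pics/t16.png',cv2.resize(c,None,fx=5,fy=5))
E
```

```text
clock: 19.4
tool_pos: [0.5551, -0.1658, 0.2098]
orientation: [-89.9, 75.0, -76.7]
force: [-0.4, -0.3, -0.7]
opening: 0.0272
clock 19.4 tcp [ 0.5551 -0.1658  0.2098] open 0.0272 F [-0.4 -0.3 -0.7] need shift units [ 0.01 -0.04 -0.19] rot units [-0.01  0.   -0.01]
clock 19.4 tcp [ 0.5551 -0.1658  0.2098] open 0.0272 F [-0.4 -0.3 -0.7] need shift units [-0.07 -0.06 -0.19] rot units [-0.01  0.   -0.01]
-0.052 42 x -0.019 0.0046 y [-0.0258 -0.0085  0.0216]
-0.042 63 x -0.0187 0.0061 y [-0.0265 -0.0217  0.0199]
-0.032 49 x -0.0184 0.0058 y [-0.0229 -0.019   0.0161]
-0.022 52 x -0.018 0.0058 y [-0.0199 -0.0164  0.0133]
-0.012 49 x -0.0178 0.0054 y [-0.0176 -0.0143  0.0121]
tcp px 339 206
```

View pics/s16.png

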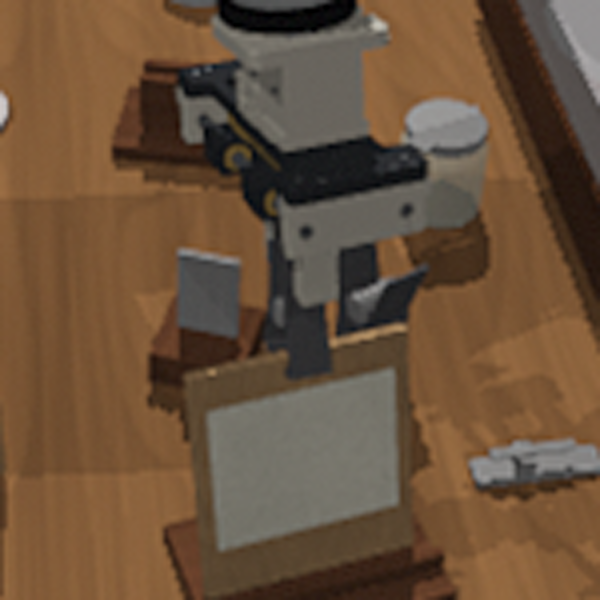

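View pics/t16.png

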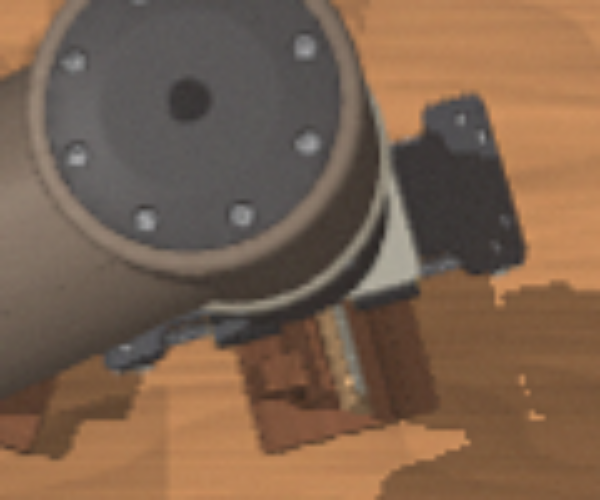

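```bash
python3 -m crank '[{"linear":[0,-0.04,-0.17],"rot":[0,0,0],"hand":0},{"linear":[0,0,0],"rot":[0,0,0],"hand":0}]'
python3 - <<'E'
from h import *
goal(.032,x=.002)
clipview('s17');cardview('c17',.03,.14)
E
```

```text
clock: 19.75
tool_pos: [0.5562, -0.1682, 0.2004]
orientation: [-89.4, 74.9, -76.1]
force: [0.6, 0.0, 0.2]
opening: 0.0273
clock 19.75 tcp [ 0.5562 -0.1682  0.2004] open 0.0273 F [0.6 0.  0.2] need shift units [-0.01 -0.   -0.03] rot units [-0.01  0.03 -0.02]
clock 19.75 tcp [ 0.5562 -0.1682  0.2004] open 0.0273 F [0.6 0.  0.2] need shift units [-0.09 -0.02 -0.03] rot units [-0.01  0.03 -0.02]
-0.052 18 x -0.0187 0.0065 y [-0.026  -0.0233  0.0075]
-0.042 62 x -0.0187 0.0064 y [-0.0264 -0.0219  0.0199]
-0.032 53 x -0.0176 0.0074 y [-0.0228 -0.0189  0.017 ]
-0.022 51 x -0.018 0.0067 y [-0.0198 -0.0161  0.0073]
-0.012 46 x -0.0166 0.006 y [-0.0167 -0.0132  0.0126]
tcp px 339 210
face px 1488
front face y= -0.0167 + 0.005 x + 0.272 z lean rad 0.266 x -0.0631 0.0568 z 0.048 0.14
```

View pics/s17.png

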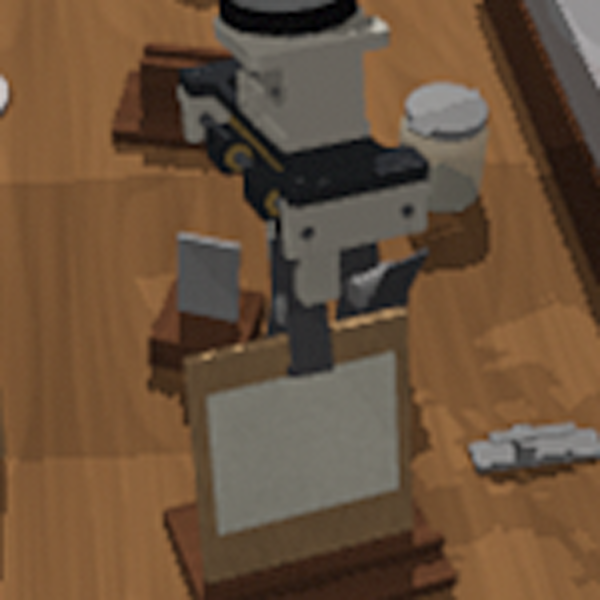

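```bash
python3 - <<'E'
from h import *
for i in range(6): snap('side')
snap('top','t18.png')
goal(.032,x=.002);cardview('c18',.03,.14);print(np.abs(monitor.get_obs()['qvel']).max())
E
```

```text
clock 20.2 tcp [ 0.5569 -0.1679  0.2016] open 0.027 F [ 0.5 -0.1 -0.5] need shift units [-0.02 -0.   -0.05] rot units [-0.01  0.05 -0.02]
face px 1482
front face y= -0.0169 + 0.003 x + 0.272 z lean rad 0.266 x -0.0634 0.0563 z 0.0475 0.1399
0.08443469874527369
```

View pics/t18.png

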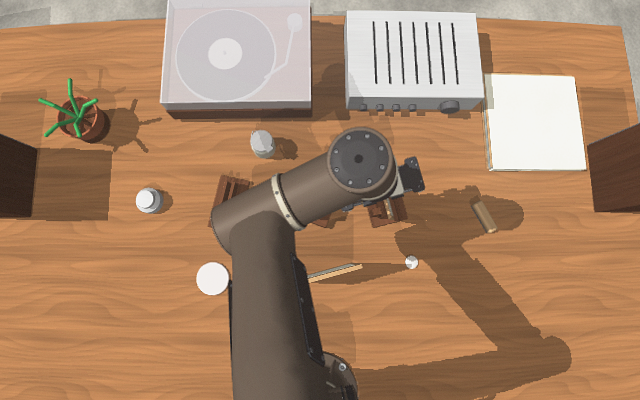

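```bash
python3 - <<'E'
from h import *
print(ticket.close_job()); o=monitor.get_obs();print(o['clock'],o['opening'],o['force'])
E
```

```text
the job is handed in; nothing more can be done
None
the job is handed in; nothing more can be done
```

I took the smaller card (140 mm wide, top at 175 mm) out of the rack, leaned it on the stand and let go. I then squeezed the clip open, lifted it off the plate, and handed the job in with it held open around the middle of the card's top edge. That was at about 20 s of the 56 s.

**Last checks before handing in:**
- **Card:** it leans at 0.266 rad against the rest, and that did not change as the clip came down over it. Its foot is between the lip and the rest.
- **Clip opening:** the fingers read 27 mm against the 28 mm given for fully squeezed, so the clip should be right open.
- **Clip position:** by calculation the jaw tips are about 19 mm below the edge, with roughly 8–9 mm free on each side and the coil about 13 mm above the edge. The camera shows the near jaw in front of the card and the clip within a few millimetres of the card's middle.
- **Force and bystanders:** the wrist force was near zero. In the last top picture the bystanders I could see look unmoved. The arm hid the gauge, which was in place in the side view just before.

**Less certain:** in the final pose the far jaw is hidden behind the card, so its clearance comes from measurements taken before the clip went down. The arm also drifted about 1 mm after its last move, away from the card, and was almost still by the last check.

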